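Clear the reader's bay and hold the sample cell in its light path

TASK

Sweep the three clay pebbles off the deck of the light reader into its catch trough with the sweeper, without the fingers touching them, and then stand the sweeper back upright on the bench. Then pick the oblong sample cell out of the rack, gripping it only by its wide frosted faces and never touching its clear windows, and hold it upright in the middle of the light path, clear of the deck, so that the light passes straight through both windows. Finish while still holding it there, and leave everything else on the bench where it stands.

Things in the scene. Friction and masses are not known exactly. Their poses are not given: they have to be found in the camera images.
- reader: light-transmission reader fixed to the bench: a grey deck with two white heads that face each other along the reader's y axis, and an open aluminium catch trough adjoining the deck's -x end without a rim. Origin on the bench, under the middle of the light path; z up; y along the light, x away from the trough
- beam_mid (a point): middle of the light path, half-way between the lenses of the heads, 84 mm above the bench, 50 mm above the deck; axes as the reader's (light along y). Heads: 90 mm (x) by 55 mm (y), centred at x = 0, tops 112 mm above the bench; the clear bay between them is 136 mm wide (y = -68 to +68 mm)
- deck_mid (a point): point on the deck's top straight below beam_mid, 34 mm above the bench. The flat deck spans x = -60 (the edge of the trough) to +100 mm and y = -125 to +125 mm from here, in the reader's axes
- trough_mid (a point): centre of the trough's floor, 4 mm above the bench and 30 mm below the deck; inside, the trough is 71 mm (reader x, from -131 to -60 mm) by 136 mm (y); its outer walls rise to 40 mm above the bench
- sweeper_grip (a point): point in the sweeper's grip, on its upright axis, 58 mm above its underside. It stands loose: a wooden head with rubber lip 28 mm thick (its x), 104 mm wide (its y), 30 mm high, and on it an upright wooden grip 16 mm (x) by 30 mm (y) that ends 82 mm above the underside. 150 g. z up; it sweeps along its x, either way
- rack: black rack fixed to the bench, 190 mm (x) by 52 mm (y) by 20 mm high, with three pockets 14 mm deep, 36 x 24 mm, at x = -60, 0, +60 mm; they hold the cell and two round vials in any order. Origin at the centre of its underside, z up. Rack and sweeper stand on opposite sides of the reader
- cell_center (a point): centre of the sample cell (cuvette), 36 mm above its underside: capped, 32 mm (its x) by 20 mm (its y) by 72 mm tall, 80 g, upright in a pocket of the rack, axes as the rack's. Its wide faces (20 mm apart, facing +y and -y) are frosted white, to be gripped; its narrow faces (facing +x and -x) are the clear windows for the light. z up
- window_a: the clear window on the cell's +x face, 14 mm wide, 60 mm tall, 2 mm thick; moves with the cell and has the cell's origin (centre of the cell's underside) and axes; the fingers must not touch it
- window_b: the clear window on the cell's -x face, likewise
- pebble_0_center (a point): centre of a loose brown clay pebble, a chunky rounded block of 18 mm and 12 g, lying on the deck between the heads
- pebble_1_center (a point): centre of a loose brown clay pebble, a chunky rounded block of 18 mm and 12 g, lying on the deck between the heads
- pebble_2_center (a point): centre of a loose brown clay pebble, a chunky rounded block of 18 mm and 12 g, lying on the deck between the heads
- vial_a: one of two round capped glass vials, 20 mm across and 62 mm tall, standing in the rack; origin at the centre of its underside. Leave alone
- vial_b: the other round vial, like vial_a. Leave alone
- bottle: bystander: white plastic bottle 52 mm across, 125 mm tall; origin at the centre of its underside. Leave alone
- netpot: bystander: small black cup 54 mm across, 50 mm tall; origin at the centre of its underside. Leave alone
- jar: bystander: amber jar 56 mm across, 70 mm tall; origin at the centre of its underside. Leave alone
- plugcube: bystander: tan 45 mm cube with a seedling on it; origin at the centre of its underside. Leave alone
Things that resemble listed ones, but are neither listed nor needed, are in the scene too. Of the things that look like the part that bears cell_center, the middle-sized one is meant.

How it is judged:
By the outcome, as a careful person would: the job done as asked, in the order asked, and still so for the second after the job is handed in, while the arm keeps its last pose, push and grip.
It also fails if it takes over 72 s, if anything falls off the work surface, if the arm or the gripper's body presses on something with over 40 N, if the wrist force passes 120 N, or if a joint passes its speed limit or range.

ROBOT

A 6-joint arm with a two-finger parallel gripper is mounted at the origin on the work surface. World frame = base frame: x ahead of the robot, y to its left, z up, the work surface at z = 0. Lengths are in m, angles in rad, forces in N, time in s.
With the tool pointing down it reaches from about 0.275 to 0.725 m from the base axis. Payload 15.9 kg.
Tool frame: the origin (TCP) lies on the centre line of the jaws, within the pads' length; the fingertips stand 19 mm ahead of it and the grasp point (between the pads) is the TCP; z points along the fingers, y is the line along which they close (so a half turn about z gives the same grasp; the last joint's range is limited). The gripper opens to 85 mm and grips with 20 to 120 N. Pads are 22 mm wide; open, the fingers measure 114 mm over their backs; the gripper's body (76 mm by 85 mm) begins 54 mm behind the grasp point. The pads swing forward as they close: fully open they stand 13 mm farther back than shut.
Start: joints at [-1.244, 0.213, -0.034, 1.323, 0, 1.571], TCP at [0.161, -0.474, 0.25] pointing down, gripper open.
Joint ranges: [-2.98, 2.98], [-0.74, 1.72], [-1.14, 1.35], [-2.1, 2.04], [-1.57, 1.44], [-3.14, 3.14]. Speed limits (rad/s): [1.89, 1.89, 2.39, 2.57, 3.14, 3.14].

INTERFACE

Orientations are given as a unit quaternion [w, x, y, z].
In Python, from bench import * gives the robot as it stands.
- The arm moves only by the shell command python3 -m pendant 'ROWS' [FORCE]. ROWS is JSON, a list of rows, each a list of 5 numbers: the opening, from 0 (shut) to 1 (fully open), then the shift along the tool's x, y, z in m, then the turn about the tool's z in degrees. A call has 1 to 12 rows; each row is the pose to reach, as a shift and turn from the pose commanded when the call began, along the tool's axes at that moment; what a row does not reach only later rows make up. A row lasts 1/8 s, in which the tool goes at most 62.5 mm and 10.7 degrees, less where a joint would pass 70% of its speed; a pose out of reach is approached as far as the arm can. A call with a gripper value outside its range is refused whole. The fingers move at their own pace and stop on an object; FORCE is the grip in N (left out, the last holds). Time passes only in rows, so rows that repeat a pose let the fingers close. It gives the time, the measured TCP pose, the force, the opening and the grip force at its end, in the units of the state.
- get_obs(): the state, without advancing time (a new reading comes with each control period).
- camera(name): name is "scene" or "top"; returns (picture, depth): 384x512x3 uint8, blue, green, red; 384x512 float32, m along the optical axis (not along the pixel's ray), 0 where there is no reading.
- camera_params(name): a dict with "fx", "fy", "cx", "cy" (pixels), "rvec" (rotation vector, rad) and "tvec" (3), from world to camera coordinates, as OpenCV has them. Camera axes: x right, y down, z forward; pixel columns grow to the right and rows downward; lengths in m; the calibration is good to about 2 mm. A picture is of the moment at which its call begins. camera_params takes no time and is no camera call.
- hand_in(): hands the job in; it is judged then, once.
Trained networks look in the newest picture that a camera, given by its name, has taken for a name from the list of things; names that differ only in an ending like _2 or _b are one class to them, and where a whole thing is asked for, a point or a joint stands for the part that bears it (a point fixed in the world has none). Each returns a list of dicts, best first, with "conf" (0 to 1); they miss things now and then, are a little off and sometimes report something else, mostly with a low value. They report only what shows in the picture. A call takes as long as a camera call. They do not tell look-alikes from the thing itself.
- masks_of(camera, thing): "pixels" (384x512 bool, what is visible of it) and "location" ([column, row] in pixels, amid what is visible of it).
- place_of(camera, thing): "location" ([column, row] in pixels: a listed point, or the origin of a listed thing).
The state is a dict: "clock": time; "joint_pos": joint angles; "joint_vel": joint speeds; "tau": joint torques, N m; "ee_pos": TCP position; "orientation": TCP orientation; "ft_force": force on the tool from outside, world axes, zero at the start; "wrist_torque": the same for the moment, N m; "width": finger opening in m; "gripper_force": force on a finger pad.
Only numpy, scipy, OpenCV 4.12 (cv2) and the standard library are available. Lean on these libraries where they do the work, as an engineer would, in place of code of your own. Each camera call takes 0.05 s, during which the arm holds its last target. There are 200 camera calls.

## Working session

There is one attempt and no reset: what is moved stays moved. The work goes in short steps, Python scripts to look and compute and a shell command to move; the robot and the scene stay as the last step left them, time stands still between calls to the robot, and variables do not carry over. Pictures are saved under pics/ and viewed, at most 10 in all, crops included, and the job is handed in when it is done.

```bash
mkdir -p pics; ls; cat > h.py <<'E'
from bench import *
import numpy as np, cv2
def P(n):
    p=camera_params(n); R=cv2.Rodrigues(np.array(p['rvec'],float))[0]
    return p,R,np.array(p['tvec'],float).ravel()
def world(n,depth):
    p,R,t=P(n); v,u=np.mgrid[0:384,0:512]
    c=np.stack([(u-p['cx'])/p['fx']*depth,(v-p['cy'])/p['fy']*depth,depth],-1)
    return (c-t)@R
def ray(n,uv,z):
    p,R,t=P(n); d=R.T@np.array([(uv[0]-p['cx'])/p['fx'],(uv[1]-p['cy'])/p['fy'],1]); o=-R.T@t
    return o+d*(z-o[2])/d[2]
E
python3 - <<'E'
from h import *
ims=[]
for n in('scene','top'):
    im,d=camera(n); cv2.imwrite(f'pics/{n}0.png',cv2.resize(im,(800,600),interpolation=cv2.INTER_CUBIC)); np.savez(f'{n}0.npz',im=im,d=d)
    p,R,t=P(n); print(n,-R.T@t,p['fx'],R[2])
    for th in('reader','deck_mid','beam_mid','trough_mid','sweeper_grip','rack','cell_center','pebble_0_center','vial_a'):
        print(th,[(np.round(x['location']).tolist(),round(x['conf'],2)) for x in place_of(n,th)][:6])
print(get_obs())
E
```

```text
pics
scene [0.95077643 0.72114963 0.82789087] 423.0360489567123 [-0.3587828  -0.63942862 -0.68000437]
reader [([230.0, 217.0], 0.96)]
deck_mid [([230.0, 205.0], 0.55)]
beam_mid [([234.0, 195.0], 0.97)]
trough_mid [([264.0, 202.0], 0.89)]
sweeper_grip [([329.0, 268.0], 0.74)]
rack [([214.0, 140.0], 0.83), ([254.0, 309.0], 0.71)]
cell_center [([257.0, 136.0], 0.81), ([230.0, 131.0], 0.55), ([231.0, 147.0], 0.53), ([191.0, 142.0], 0.43), ([158.0, 150.0], 0.42)]
pebble_0_center [([223.0, 198.0], 0.4)]
vial_a [([212.0, 141.0], 0.6), ([194.0, 143.0], 0.41)]
top [0.49174426 0.0041765  0.90161843] 349.45177122217905 [ 0.09814885  0.00965708 -0.99512489]
reader [([254.0, 184.0], 0.93), ([131.0, 222.0], 0.72)]
deck_mid [([255.0, 186.0], 0.92)]
beam_mid [([252.0, 179.0], 0.96)]
trough_mid [([254.0, 227.0], 0.58)]
sweeper_grip [([134.0, 222.0], 0.58)]
rack [([384.0, 221.0], 0.61), ([253.0, 187.0], 0.6)]
cell_center [([254.0, 185.0], 0.7), ([352.0, 270.0], 0.57), ([348.0, 234.0], 0.56), ([385.0, 246.0], 0.53)]
pebble_0_center [([266.0, 181.0], 0.53)]
vial_a [([384.0, 197.0], 0.61), ([383.0, 218.0], 0.45), ([235.0, 181.0], 0.39)]
{'clock': 1.0, 'joint_pos': array([-1.24398574e+00,  2.12907885e-01, -3.43904314e-02,  1.32352072e+00,
       -3.89633480e-05,  1.57078793e+00]), 'joint_vel': array([ 0.00224954, -0.00079864,  0.0010859 , -0.00146075, -0.00061134,
        0.00110661]), 'tau': array([-1.07377418e-03, -6.85985684e+01,  4.87318039e+01,  1.94160260e-03,
       -8.37889434e-05,  2.88335355e-05]), 'ee_pos': array([ 0.16049498, -0.47352121,  0.2503057 ]), 'orientation': array([-8.03489796e-06,  9.86678352e-01,  1.62683217e-01, -2.10694009e-05]), 'ft_force': array([0.13685063, 0.18012463, 0.86653436]), 'wrist_torque': array([ 0.06095604, -0.03491188,  0.07322315]), 'gripper_force': 0.0, 'width': 0.08567149313958261}
```

View pics/scene0.png

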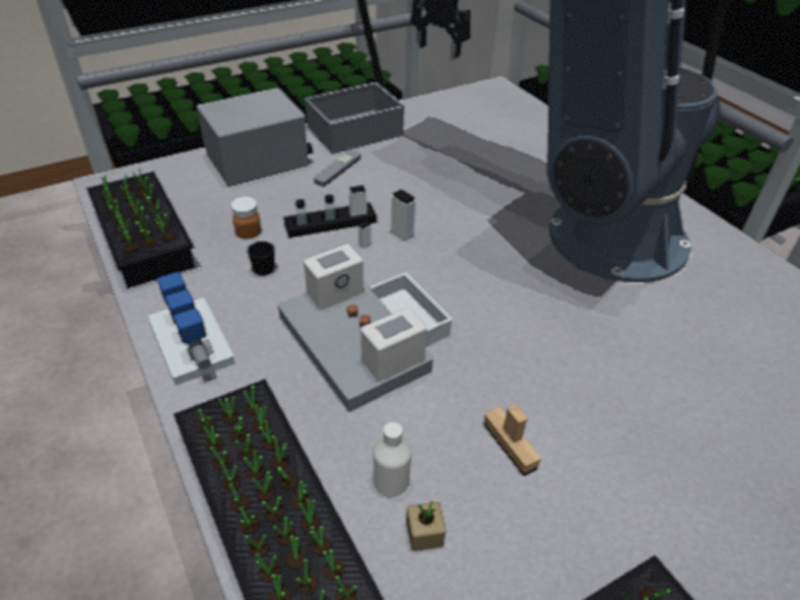

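View pics/top0.png

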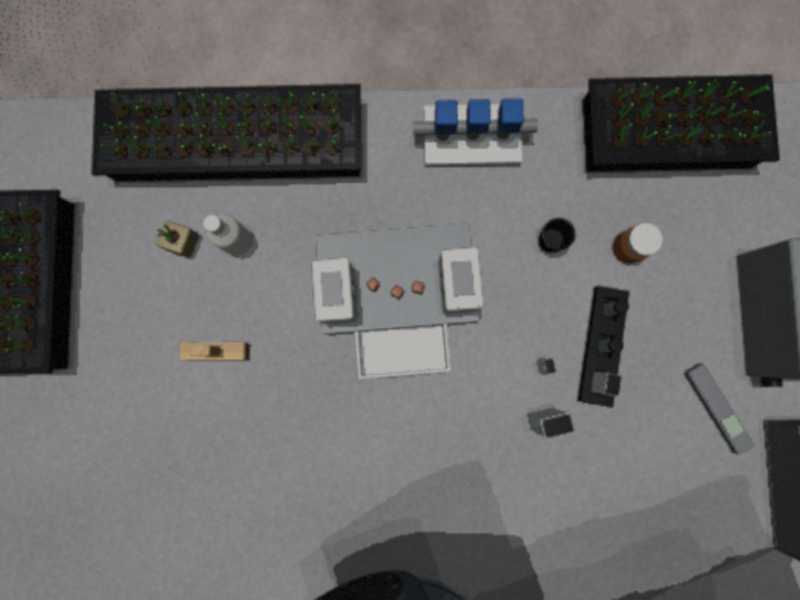

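The top view shows (in 800x600 pixels) the reader near (400,285), pebbles at (373,284), (397,292) and (418,287), and the sweeper at (213,350). The cell is the rack's lowest occupant at (605,383); the larger and smaller look-alikes stand loose at (555,423) and (546,366). Next I measure from depth in both views.

```bash
cat > m.py <<'E'
from h import *
def rect(W,box,zr):
    m=(W[...,0]>box[0])&(W[...,0]<box[1])&(W[...,1]>box[2])&(W[...,1]<box[3])&(W[...,2]>zr[0])&(W[...,2]<zr[1])
    q=W[m]
    if len(q)<4: return len(q)
    (c,s,a)=cv2.minAreaRect((q[:,:2]*1000).astype(np.float32))
    return len(q),'c',np.round(c,1),'s',np.round(s,1),'a',round(a,1),'z50/95',np.round(np.percentile(q[:,2],[50,95])*1000,1),'mean',np.round(q[:,:2].mean(0)*1000,1)
E
python3 - <<'E'
from m import *
for n in('top','scene'):
    z=np.load(n+'0.npz'); W=world(n,z['d'])
    W[z['d']==0]=9
    print(n)
    if n=='top':
        for nm,(u,v) in dict(sweep=(213,350),reader=(400,285),headL=(333,290),headR=(461,279),trough=(403,352),rack=(604,346),cell=(605,383),big=(555,423),small=(546,366),p0=(373,284),p1=(397,292),p2=(418,287),bench=(300,450)).items():
            print(nm,np.round(W[int(v/1.5625),int(u/1.5625)]*1000,1))
    B=dict(sweep=(.3,.5,.2,.45),reader=(.35,.62,-.15,.15))
    print('sw head',rect(W,(.3,.5,.2,.45),(.015,.040)))
    print('sw grip',rect(W,(.3,.5,.2,.45),(.07,.095)))
    print('sw all',rect(W,(.3,.5,.2,.45),(.01,.095)))
    print('heads',rect(W,(.35,.62,-.2,.2),(.103,.125)))
    print('hL',rect(W,(.35,.62,0,.2),(.103,.125)))
    print('hR',rect(W,(.35,.62,-.2,0),(.103,.125)))
    print('deck',rect(W,(.35,.65,-.2,.2),(.03,.037)))
    print('pebbles',rect(W,(.46,.52,-.06,.07),(.043,.06)))
    print('rack',rect(W,(.3,.6,-.36,-.23),(.013,.025)))
    print('cell top',rect(W,(.3,.6,-.36,-.23),(.072,.095)))
    print('cell/vial',rect(W,(.3,.6,-.36,-.23),(.06,.072)))
    print('tall',rect(W,(.28,.5,-.24,-.12),(.07,.12)), rect(W,(.28,.5,-.24,-.12),(.02,.12)))
E
```

```text
top
sweep [506.7 293.7  63.3]
reader [606.5   4.   36.4]
headL [591.  101.7 115.4]
headR [604.  -85.  111.8]
trough [499.8   3.5   5.9]
rack [ 503.7 -311.3   43. ]
cell [ 447.3 -299.7   72.8]
big [ 394.1 -215.6   97.7]
small [ 474.  -216.6   55.8]
p0 [607.5  48.1  53.2]
p1 [594.4   9.1  53.4]
p2 [601.2 -22.8  54.1]
bench [344.1 170.6   1.1]
sw head (103, 'c', array([497.4, 308.3]), 's', array([102.8,   5. ]), 'a', 89.0, 'z50/95', array([30.1, 32.3]), 'mean', array([496.7, 302.2]))
sw grip (14, 'c', array([499.7, 308.3]), 's', array([29.1,  0. ]), 'a', 89.0, 'z50/95', array([80.7, 81.6]), 'mean', array([499.7, 307.8]))
sw all (125, 'c', array([497.5, 308.3]), 's', array([102.8,   5. ]), 'a', 89.0, 'z50/95', array([30.5, 80.7]), 'mean', array([497.2, 301.5]))
heads (1409, 'c', array([584. ,   8.9]), 's', array([ 71.5, 247. ]), 'a', 0.1, 'z50/95', array([112.8, 115.4]), 'mean', array([586.5,  17.2]))
hL (765, 'c', array([584.6, 104.3]), 's', array([73.1, 55.1]), 'a', 3.4, 'z50/95', array([112.7, 115.2]), 'mean', array([583.7, 103.9]))
hR (644, 'c', array([590.4, -86.7]), 's', array([60.
[... 1972 characters left out ...]
ay([ 489.8, -315.2]), 's', array([ 90. , 223.3]), 'a', 67.1, 'z50/95', array([18.5, 22.5]), 'mean', array([ 507.3, -313.7]))
cell top (55, 'c', array([ 426.2, -274.4]), 's', array([ 32.3, 113.2]), 'a', 33.9, 'z50/95', array([77. , 93.9]), 'mean', array([ 436.2, -288.8]))
cell/vial (103, 'c', array([ 479. , -301.6]), 's', array([ 50.8, 197.5]), 'a', 61.2, 'z50/95', array([66.4, 70.4]), 'mean', array([ 497.5, -312.4]))
tall (168, 'c', array([ 390.1, -217.5]), 's', array([29.3, 45. ]), 'a', 11.2, 'z50/95', array([88.6, 97.3]), 'mean', array([ 392.9, -212.5])) (447, 'c', array([ 429.4, -214.1]), 's', array([114.4,  45.2]), 'a', 3.6, 'z50/95', array([57.7, 96.5]), 'mean', array([ 409. , -211.9]))
```

```bash
python3 - <<'E'
from m import *
for n in('top','scene'):
    z=np.load(n+'0.npz'); W=world(n,z['d']); W[z['d']==0]=9
    print(n)
    sb=(.45,.56,.22,.40)
    print('sw head',rect(W,sb,(.022,.036))); print('sw grip',rect(W,sb,(.068,.095)))
    print('hL',rect(W,(.5,.7,.03,.2),(.105,.125))); print('hR',rect(W,(.5,.7,-.2,-.03),(.105,.125)))
    print('deck',rect(W,(.535,.72,-.15,.2),(.028,.039)))
    print('trough',rect(W,(.45,.55,-.1,.1),(.0355,.045)))
    for y in (.048,.009,-.023): print('peb',rect(W,(.57,.63,y-.0155,y+.0155),(.042,.062)))
    print('rack',rect(W,(.4,.61,-.36,-.25),(.014,.025)))
    print('cell top',rect(W,(.41,.478,-.34,-.27),(.0745,.09)))
    print('cell body',rect(W,(.41,.478,-.34,-.27),(.03,.09)))
    print('v1',rect(W,(.478,.54,-.35,-.27),(.060,.09)),'v2',rect(W,(.54,.6,-.36,-.28),(.06,.09)))
E
```

```text
top
sw head (328, 'c', array([507.4, 308.4]), 's', array([103.6,  25. ]), 'a', 89.0, 'z50/95', array([30. , 32.7]), 'mean', array([507.2, 301.9]))
sw grip (104, 'c', array([506.8, 308.4]), 's', array([30.6, 14.3]), 'a', 89.5, 'z50/95', array([81.6, 83.9]), 'mean', array([506.8, 306.7]))
hL (937, 'c', array([593.1, 104.8]), 's', array([90. , 55.1]), 'a', 3.3, 'z50/95', array([112.6, 115.1]), 'mean', array([592.2, 104.2]))
hR (941, 'c', array([605. , -85.7]), 's', array([90. , 55.2]), 'a', 3.9, 'z50/95', array([112.9, 115.5]), 'mean', array([604.3, -85. ]))
deck (4263, 'c', array([618. ,  11.2]), 's', array([163.3, 250.1]), 'a', 3.5, 'z50/95', array([34.5, 37. ]), 'mean', array([624.2,  10.7]))
trough (295, 'c', array([5.056e+02, 3.000e-01]), 's', array([ 88.6, 193.5]), 'a', 0.0, 'z50/95', array([39.5, 42.8]), 'mean', array([502.8,   6.4]))
peb (54, 'c', array([608.1,  48.3]), 's', array([17.9, 17.5]), 'a', 43.1, 'z50/95', array([51.5, 53.9]), 'mean', array([607.5,  48.5]))
peb (53, 'c', array([595.2,  10.9]), 's', array([17.7, 18. ]), 'a', 53.4, 'z50/95', array([51.4, 53.9]), 'mean', 
[... 2008 characters left out ...]
', array([ 505.2, -319.6]), 's', array([ 59. , 189.2]), 'a', 79.8, 'z50/95', array([18.6, 22.6]), 'mean', array([ 508.2, -314.5]))
cell top (35, 'c', array([ 446.7, -309.4]), 's', array([22. , 28.4]), 'a', 84.1, 'z50/95', array([76.9, 79.5]), 'mean', array([ 447.7, -308.2]))
cell body (170, 'c', array([ 446.9, -307.3]), 's', array([27.6, 33.2]), 'a', 79.0, 'z50/95', array([58.5, 77.4]), 'mean', array([ 449.4, -303.3]))
v1 (32, 'c', array([ 505. , -319.4]), 's', array([21.8, 19. ]), 'a', 46.7, 'z50/95', array([66.2, 68.9]), 'mean', array([ 505.9, -318.4])) v2 (29, 'c', array([ 564.5, -330.1]), 's', array([19.7, 18.5]), 'a', 46.1, 'z50/95', array([66.9, 69.2]), 'mean', array([ 564.7, -329.4]))
```

```bash
cat > g.py <<'E'
import sys; from h import *
from scipy.spatial.transform import Rotation as Ro
def go(x,y,z,ty):  # mm, tool-y world angle deg
    o=get_obs(); w=o['orientation']; R=Ro.from_quat([w[1],w[2],w[3],w[0]]).as_matrix()
    d=R.T@(np.array([x,y,z])/1000-o['ee_pos'])
    c=np.degrees(np.arctan2(R[1,1],R[0,1])); t=-((ty-c+180)%360-180)
    print('shift',np.round(d,4),'turn',round(t,2),'| tool-y',round(c,2),'tilt z',np.round(R[:,2],3),'pos',np.round(o['ee_pos']*1000,1),'F',np.round(o['ft_force'],1),'w',round(o['width'],4),'gf',round(o['gripper_force'],1),'t',o['clock'],'j6',round(o['joint_pos'][5],2))
if __name__=='__main__': go(*map(float,sys.argv[1:]))
E
python3 g.py 507.6 309.3 160 -1
```

```text
shift [ 0.58   -0.63    0.0903] turn -70.27 | tool-y -71.27 tilt z [-0.  0. -1.] pos [ 160.5 -473.5  250.3] F [0.1 0.2 0.9] w 0.0857 gf 0.0 t 1.0 j6 1.57
```

```bash
python3 -m pendant '[[1,0.03,-0.03,0,-4],[1,0.07,-0.075,0,-9],[1,0.11,-0.12,0,-14],[1,0.15,-0.165,0,-19],[1,0.19,-0.21,0,-24],[1,0.23,-0.25,0,-29],[1,0.27,-0.29,0,-34],[1,0.31,-0.335,0,-39],[1,0.35,-0.38,0,-44],[1,0.39,-0.42,0,-49],[1,0.43,-0.465,0,-54],[1,0.47,-0.51,0,-59]]'; python3 g.py 507.6 309.3 160 -1
```

```text
clock: 2.5
ee_pos: [0.4424, 0.1625, 0.2504]
orientation: [0.0, 0.778, 0.629, 0.0]
ft_force: [1.1, -1.3, 0.7]
width: 0.0851
gripper_force: 0.0
shift [0.1572 0.033  0.0905] turn -11.09 | tool-y -12.09 tilt z [ 0.001  0.    -1.   ] pos [442.4 162.5 250.4] F [ 1.1 -1.3  0.7] w 0.0851 gf 0.0 t 2.5 j6 2.13
```

```bash
python3 -m pendant '[[1,0,0,0,0]]'; python3 g.py 507.6 309.3 160 -1
```

```text
clock: 2.62
ee_pos: [0.4426, 0.1635, 0.2495]
orientation: [-0.0, 0.777, 0.63, -0.0]
ft_force: [-1.0, -0.3, -0.9]
width: 0.0856
gripper_force: 0.0
shift [0.1561 0.0334 0.0895] turn -10.97 | tool-y -11.97 tilt z [-0.001  0.    -1.   ] pos [442.6 163.5 249.5] F [-1.  -0.3 -0.9] w 0.0856 gf 0.0 t 2.625 j6 2.13
```

```bash
python3 -m pendant '[[1,0.05,0.011,0,-4],[1,0.1,0.022,0.02,-8],[1,0.156,0.0334,0.05,-11],[1,0.156,0.0334,0.09,-11],[1,0.156,0.0334,0.09,-11]]'; python3 g.py 507.6 309.3 59 -1; python3 - <<'E'
from m import *
for n in('top','scene'):
    im,d=camera(n); W=world(n,d); W[d==0]=9
    print(n,rect(W,(.45,.56,.22,.40),(.022,.036)))
E
```

```text
clock: 3.25
ee_pos: [0.5062, 0.3043, 0.1578]
orientation: [-0.001, 0.715, 0.699, -0.003]
ft_force: [-0.3, -0.6, 1.3]
width: 0.0858
gripper_force: 0.0
shift [0.0053 0.0018 0.0988] turn -0.3 | tool-y -1.3 tilt z [-0.005 -0.003 -1.   ] pos [506.2 304.3 157.8] F [-0.3 -0.6  1.3] w 0.0858 gf 0.0 t 3.25 j6 2.13
top (326, 'c', array([507.4, 308.7]), 's', array([103.9,  25. ]), 'a', 89.1, 'z50/95', array([30.1, 33. ]), 'mean', array([507.2, 301.8]))
scene (422, 'c', array([507.5, 310.5]), 's', array([103.6,  28.9]), 'a', 89.1, 'z50/95', array([28.6, 32.1]), 'mean', array([510.6, 316.1]))
```

```bash
python3 -m pendant '[[1,0,0,0.03,0],[1,0,0,0.06,0],[1,0,0,0.085,0],[1,0,0,0.1,0],[1,0,0,0.1,0]]'; python3 g.py 507.6 309.3 59 -1
```

```text
clock: 3.98
ee_pos: [0.5079, 0.3054, 0.061]
orientation: [0.0, 0.715, 0.699, 0.0]
ft_force: [-0.0, 0.5, 1.1]
width: 0.0856
gripper_force: 0.0
shift [ 0.0039 -0.0004  0.002 ] turn -0.31 | tool-y -1.31 tilt z [ 0.  0. -1.] pos [507.9 305.4  61. ] F [-0.   0.5  1.1] w 0.0856 gf 0.0 t 3.975 j6 2.14
```

```bash
python3 -m pendant '[[1,0.004,0,0.002,-0.3],[1,0.004,0,0.002,-0.3],[0,0.004,0,0.002,-0.3],[0,0.004,0,0.002,-0.3],[0,0.004,0,0.002,-0.3],[0,0.004,0,0.002,-0.3],[0,0.004,0,0.002,-0.3],[0,0.004,0,0.002,-0.3],[0,0.004,0,0.002,-0.3]]' 50; python3 g.py 507.6 309.3 59 -1
```

```text
clock: 5.1
ee_pos: [0.5078, 0.3097, 0.0583]
orientation: [-0.0, 0.713, 0.701, -0.0]
ft_force: [-0.1, 0.3, -1.8]
width: 0.0154
gripper_force: 51.0
shift [-0.0004 -0.0002 -0.0007] turn 0.02 | tool-y -0.98 tilt z [-0. -0. -1.] pos [507.8 309.7  58.3] F [-0.1  0.3 -1.8] w 0.0154 gf 51.0 t 5.1 j6 2.14
```

```bash
python3 -m pendant '[[0,0,0,-0.02,0],[0,0,0,-0.06,0],[0,0,0,-0.11,0],[0,0,0,-0.16,0],[0,0,0,-0.192,0],[0,0,0,-0.192,0],[0,0,0,-0.192,0]]'; python3 g.py 661 17.3 250 3.5
```

```text
clock: 5.98
ee_pos: [0.5076, 0.3095, 0.2493]
orientation: [-0.0, 0.713, 0.701, -0.001]
ft_force: [-0.3, -0.9, -1.7]
width: 0.0155
gripper_force: 51.3
shift [-0.2896  0.1584 -0.0007] turn -4.48 | tool-y -0.98 tilt z [-0.001 -0.001 -1.   ] pos [507.6 309.5 249.3] F [-0.3 -0.9 -1.7] w 0.0155 gf 51.3 t 5.975 j6 2.14
```

```bash
python3 -m pendant '[[0,-0.02,0.011,0,-0.5],[0,-0.05,0.027,0,-1],[0,-0.09,0.05,0,-1.5],[0,-0.13,0.071,0,-2],[0,-0.17,0.093,0,-2.5],[0,-0.21,0.115,0,-3],[0,-0.25,0.137,0,-4],[0,-0.275,0.15,0,-4.5],[0,-0.2896,0.1584,0,-4.5],[0,-0.2896,0.1584,0,-4.5],[0,-0.2896,0.1584,0,-4.5]]'; python3 g.py 661 17.3 130 3.5
```

```text
clock: 7.35
ee_pos: [0.6609, 0.0183, 0.25]
orientation: [-0.0, 0.685, 0.729, -0.0]
ft_force: [-0.1, -0.7, -1.7]
width: 0.0151
gripper_force: 51.1
shift [-1.1e-03  1.0e-04  1.2e-01] turn 0.06 | tool-y 3.56 tilt z [-0.001  0.    -1.   ] pos [660.9  18.3 250. ] F [-0.1 -0.7 -1.7] w 0.0151 gf 51.1 t 7.35 j6 1.54
```

```bash
python3 -m pendant '[[0,-0.001,0,0.03,0],[0,-0.001,0,0.07,0],[0,-0.001,0,0.11,0],[0,-0.001,0,0.135,0],[0,-0.001,0,0.15,0],[0,-0.001,0,0.154,0],[0,-0.001,0,0.154,0],[0,-0.001,0,0.154,0]]'; python3 g.py 541.5 9.9 95.5 3.5; python3 - <<'E'
from m import *
for n in('top','scene'):
    im,d=camera(n); cv2.imwrite(f'pics/{n}1.png',im[120:250,150:350] if 0 else cv2.resize(im[100:260,160:340],None,fx=3,fy=3))
    W=world(n,d); W[d==0]=9
    print(n,rect(W,(.62,.7,-.05,.09),(.058,.073)))
E
```

```text
clock: 8.35
ee_pos: [0.6619, 0.0165, 0.0974]
orientation: [0.001, 0.685, 0.729, 0.001]
ft_force: [-0.2, 0.4, -0.8]
width: 0.0157
gripper_force: 51.0
shift [ 0.0008 -0.1206  0.0017] turn 0.03 | tool-y 3.53 tilt z [ 0.002  0.    -1.   ] pos [661.9  16.5  97.4] F [-0.2  0.4 -0.8] w 0.0157 gf 51.0 t 8.35 j6 1.53
top 0
scene (231, 'c', array([665. ,  31.3]), 's', array([ 32.3, 121.8]), 'a', 10.4, 'z50/95', array([68. , 70.9]), 'mean', array([666.4,  41.7]))
```

View pics/scene1.png

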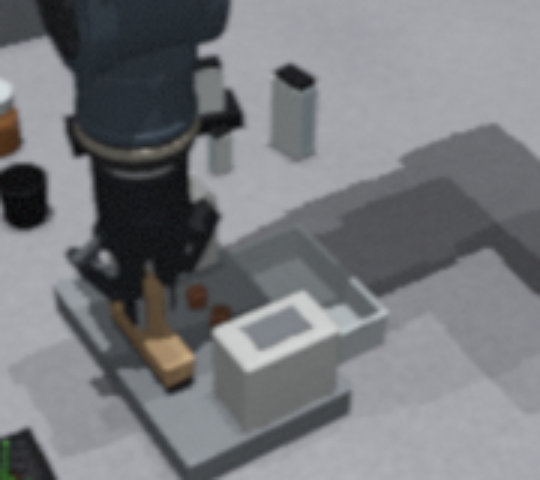

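The sweeper is held square behind the pebbles, which show at about (195,297) and (220,315) in the crop. Now I sweep.

```bash
python3 -m pendant '[[0,0,-0.005,0.002,0],[0,0,-0.015,0.002,0],[0,0,-0.028,0.002,0],[0,0,-0.04,0.002,0],[0,0,-0.052,0.002,0],[0,0,-0.064,0.002,0],[0,0,-0.076,0.002,0],[0,0,-0.088,0.002,0],[0,0,-0.1,0.002,0],[0,0,-0.11,0.002,0],[0,0,-0.118,0.002,0],[0,0,-0.124,0.002,0]]'; python3 -m pendant '[[0,0,-0.004,0,0],[0,0,-0.004,0,0]]'; python3 g.py 541.5 9.9 190 3.5; python3 - <<'E'
from m import *
im,d=camera('scene'); cv2.imwrite('pics/scene2.png',cv2.resize(im[100:260,160:340],None,fx=3,fy=3))
E
```

```text
clock: 9.95
ee_pos: [0.5371, 0.0088, 0.0943]
orientation: [0.0, 0.685, 0.729, 0.0]
ft_force: [0.2, 0.3, -1.7]
width: 0.0151
gripper_force: 51.1
clock: 10.2
ee_pos: [0.5335, 0.0086, 0.0943]
orientation: [0.0, 0.685, 0.729, 0.0]
ft_force: [0.2, 0.3, -2.0]
width: 0.0154
gripper_force: 51.1
shift [ 0.0008  0.0081 -0.0957] turn 0.02 | tool-y 3.52 tilt z [ 0.  0. -1.] pos [533.5   8.6  94.3] F [ 0.2  0.3 -2. ] w 0.0154 gf 51.1 t 10.2 j6 1.53
```

View pics/scene2.png

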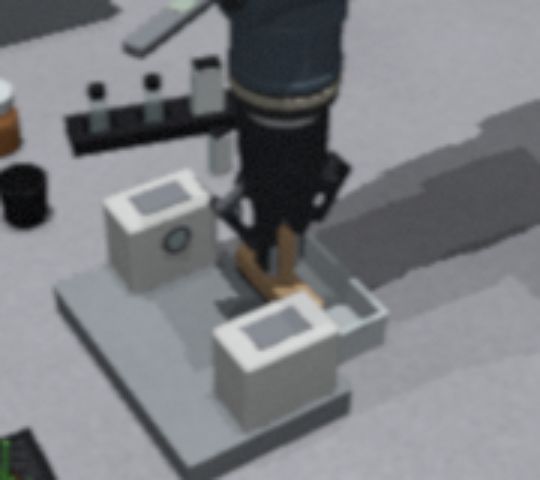

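The deck behind the sweeper is bare and the sweeper is at the trough edge (280,270). Lifting to check the trough.

```bash
python3 -m pendant '[[0,0,0,-0.02,0],[0,0,0,-0.06,0],[0,0,0,-0.11,0],[0,0,0,-0.15,0],[0,0,0,-0.156,0],[0,0,0,-0.156,0]]'; python3 g.py 507.6 309.5 250 -1; python3 - <<'E'
from m import *
for n in('top','scene'):
    im,d=camera(n); W=world(n,d); hsv=cv2.cvtColor(im,cv2.COLOR_BGR2HSV)
    for th in [x for x in masks_of(n,'pebble_0_center') if x['conf']>.3]:
        q=W[th['pixels']]; print(n,round(th['conf'],2),np.round(th['location']),np.round(np.median(q,0)*1000))
    if n=='scene': cv2.imwrite('pics/scene3.png',cv2.resize(im[100:260,160:340],None,fx=3,fy=3))
E
```

```text
clock: 11.0
ee_pos: [0.5337, 0.0086, 0.2499]
orientation: [-0.0, 0.685, 0.729, -0.0]
ft_force: [-0.6, -0.6, -1.9]
width: 0.0153
gripper_force: 51.2
shift [ 3.019e-01 -7.600e-03 -1.000e-04] turn 4.53 | tool-y 3.53 tilt z [-0.  0. -1.] pos [533.7   8.6 249.9] F [-0.6 -0.6 -1.9] w 0.0153 gf 51.2 t 11.0 j6 1.53
```

```bash
python3 -m pendant '[[0,0.02,-0.001,0,0],[0,0.05,-0.002,0,1],[0,0.09,-0.003,0,1],[0,0.13,-0.005,0,2],[0,0.17,-0.006,0,2],[0,0.21,-0.008,0,3],[0,0.25,-0.009,0,4],[0,0.285,-0.01,0,4.5],[0,0.299,-0.008,0,4.5],[0,0.299,-0.008,0,4.5],[0,0.299,-0.008,0,4.5]]'; python3 g.py 507.6 309.5 58.3 -1
```

```text
clock: 12.58
ee_pos: [0.5072, 0.3058, 0.2502]
orientation: [0.0, 0.713, 0.701, -0.0]
ft_force: [0.8, 0.3, -2.7]
width: 0.0154
gripper_force: 51.1
shift [0.0038 0.0003 0.1919] turn -0.01 | tool-y -1.01 tilt z [-0. -0. -1.] pos [507.2 305.8 250.2] F [ 0.8  0.3 -2.7] w 0.0154 gf 51.1 t 12.575 j6 2.13
```

View pics/scene3.png

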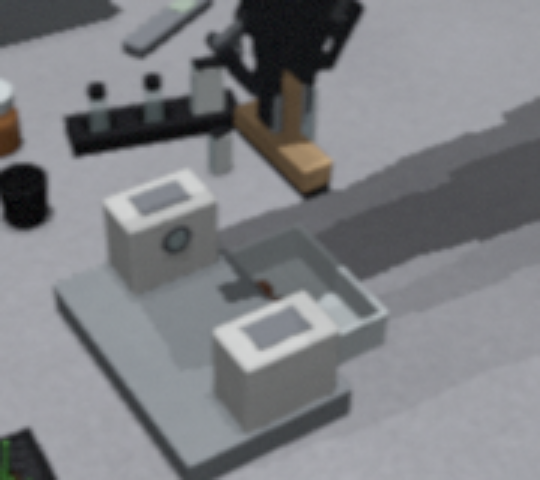

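One pebble shows in the trough at (265,288); the others may be hidden by the edge. Checking from the top now the arm is away.

```bash
python3 - <<'E'
from m import *
im,d=camera('top'); W=world('top',d)
hsv=cv2.cvtColor(im,cv2.COLOR_BGR2HSV).astype(int)
b=im.astype(int); m=((b[...,2]-b[...,0])>25)&(W[...,1]<.12)&(W[...,1]>-.12)&(W[...,0]<.72)&(W[...,0]>.42)
n,l,s,c=cv2.connectedComponentsWithStats(m.astype(np.uint8))
for i in range(1,n):
    if s[i,4]>4: print(s[i,4],np.round(c[i]),np.round(np.median(W[l==i],0)*1000))
cv2.imwrite('pics/top3.png',cv2.resize(im[130:260,190:320],None,fx=4,fy=4))
E
```

```text
40 [269. 212.] [532. -27.  22.]
40 [258. 213.] [530.  -1.  22.]
39 [239. 215.] [526.  48.  22.]
```

View pics/top3.png

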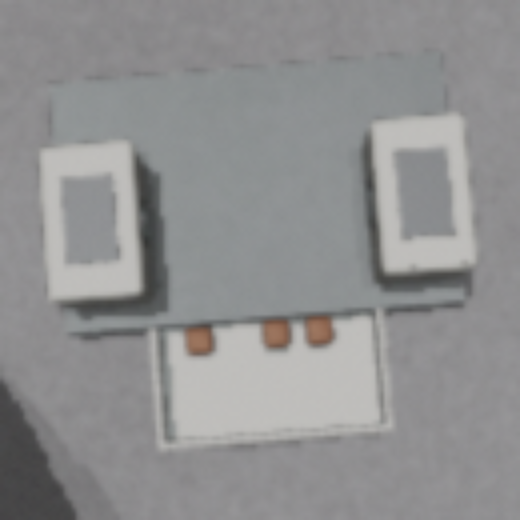

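All three pebbles lie on the trough floor (tops at 22 mm), at crop (200,338), (276,333) and (319,330). Putting the sweeper down.

```bash
python3 -m pendant '[[0,0.004,0,0.02,0],[0,0.004,0,0.06,0],[0,0.004,0,0.11,0],[0,0.004,0,0.15,0],[0,0.004,0,0.175,0],[0,0.004,0,0.185,0],[0,0.004,0,0.19,0],[0,0.004,0,0.192,0],[0,0.004,0,0.192,0],[0,0.004,0,0.192,0]]'; python3 g.py 507.6 309.5 58.3 -1
```

```text
clock: 13.88
ee_pos: [0.5075, 0.3107, 0.0589]
orientation: [0.0, 0.713, 0.701, 0.0]
ft_force: [0.1, -0.9, -2.6]
width: 0.0153
gripper_force: 51.0
shift [-0.0012  0.0001  0.0006] turn 0.02 | tool-y -0.98 tilt z [ 0.001  0.    -1.   ] pos [507.5 310.7  58.9] F [ 0.1 -0.9 -2.6] w 0.0153 gf 51.0 t 13.875 j6 2.14
```

```bash
python3 -m pendant '[[0,0,0,0.0008,0],[0,0,0,0.0008,0],[0.4,0,0,0.0008,0],[0.8,0,0,0.0008,0],[1,0,0,0.0008,0],[1,0,0,0.0008,0],[1,0,0,0.0008,0],[1,0,0,-0.02,0],[1,0,0,-0.07,0],[1,0,0,-0.13,0],[1,0,0,-0.19,0],[1,0,0,-0.19,0]]'; python3 g.py 446.6 -308.6 250 78.8; python3 - <<'E'
from m import *
for n in('top','scene'):
    im,d=camera(n); W=world(n,d); W[d==0]=9
    print(n,rect(W,(.45,.56,.22,.40),(.022,.036)),rect(W,(.45,.56,.22,.40),(.068,.095)))
E
```

```text
clock: 15.38
ee_pos: [0.5089, 0.3115, 0.2532]
orientation: [0.001, 0.713, 0.701, 0.004]
ft_force: [0.4, -0.2, -1.0]
width: 0.0852
gripper_force: 0.0
shift [-6.211e-01 -5.170e-02  3.000e-04] turn -79.78 | tool-y -0.98 tilt z [ 0.007  0.004 -1.   ] pos [508.9 311.5 253.2] F [ 0.4 -0.2 -1. ] w 0.0852 gf 0.0 t 15.375 j6 2.14
top (330, 'c', array([509.9, 309.6]), 's', array([104.7,  25. ]), 'a', 89.0, 'z50/95', array([30.1, 32.7]), 'mean', array([509.8, 304.4])) (100, 'c', array([509.1, 308.7]), 's', array([29.7, 14.3]), 'a', 89.6, 'z50/95', array([81.8, 83.9]), 'mean', array([509.2, 307.4]))
scene (420, 'c', array([510.9, 310.9]), 's', array([104.6,  29.7]), 'a', 88.9, 'z50/95', array([28.7, 32.2]), 'mean', array([513.5, 316.5])) (124, 'c', array([510.1, 310.6]), 's', array([32.4, 17.2]), 'a', 87.3, 'z50/95', array([80. , 82.8]), 'mean', array([511.9, 312.8]))
```

```bash
python3 -m pendant '[[1,-0.03,-0.0025,0,-4],[1,-0.07,-0.006,0,-10],[1,-0.12,-0.01,0,-16],[1,-0.17,-0.014,0,-23],[1,-0.22,-0.018,0,-30],[1,-0.27,-0.0225,0,-36],[1,-0.32,-0.027,0,-42],[1,-0.37,-0.031,0,-48],[1,-0.42,-0.035,0,-54],[1,-0.47,-0.039,0,-60],[1,-0.52,-0.043,0,-66],[1,-0.57,-0.0475,0,-72]]';python3 -m pendant '[[1,0,0,0,0]]';  python3 g.py 446.6 -308.6 170 78.8
```

```text
clock: 16.98
ee_pos: [0.449, -0.2599, 0.2469]
orientation: [-0.001, 0.163, 0.987, 0.0]
ft_force: [1.5, 0.4, -0.4]
width: 0.0855
gripper_force: 0.0
clock: 17.1
ee_pos: [0.4488, -0.2609, 0.2465]
orientation: [-0.001, 0.166, 0.986, 0.0]
ft_force: [-0.8, 0.6, -0.1]
width: 0.0856
gripper_force: 0.0
shift [-0.0138 -0.0458  0.0764] turn -7.9 | tool-y 70.9 tilt z [-0.003  0.001 -1.   ] pos [ 448.8 -260.9  246.5] F [-0.8  0.6 -0.1] w 0.0856 gf 0.0 t 17.1 j6 -0.19
```

```bash
python3 -m pendant '[[0.9,-0.007,-0.023,0,-4],[0.8,-0.0138,-0.0458,0.02,-8],[0.8,-0.0138,-0.0458,0.05,-8],[0.8,-0.0138,-0.0458,0.0764,-8],[0.8,-0.0138,-0.0458,0.0764,-8],[0.8,-0.0138,-0.0458,0.0764,-8]]';  python3 g.py 446.4 -308.7 52 79; python3 - <<'E'
from m import *
for n in('top','scene'):
    im,d=camera(n); W=world(n,d); W[d==0]=9
    print(n,rect(W,(.41,.478,-.34,-.27),(.0745,.09)),rect(W,(.41,.478,-.34,-.27),(.03,.09)))
E
```

```text
clock: 17.85
ee_pos: [0.4484, -0.306, 0.1725]
orientation: [0.0, 0.096, 0.995, -0.0]
ft_force: [0.3, -0.7, 0.5]
width: 0.0682
gripper_force: 0.0
shift [ 0.0015 -0.0031  0.1205] turn 0.04 | tool-y 79.04 tilt z [ 0. -0. -1.] pos [ 448.4 -306.   172.5] F [ 0.3 -0.7  0.5] w 0.0682 gf 0.0 t 17.85 j6 -0.41
top (28, 'c', array([ 435.3, -307.2]), 's', array([18.1,  7.2]), 'a', 77.6, 'z50/95', array([79.1, 80.9]), 'mean', array([ 435.2, -306.2])) (73, 'c', array([ 443.6, -301.7]), 's', array([33.9, 17.4]), 'a', 24.2, 'z50/95', array([64.9, 80.2]), 'mean', array([ 439.6, -302.1]))
scene (35, 'c', array([ 447.1, -308.3]), 's', array([22.4, 28.2]), 'a', 79.8, 'z50/95', array([76.5, 80.6]), 'mean', array([ 447.4, -307.4])) (163, 'c', array([ 447.1, -307.8]), 's', array([25.4, 31. ]), 'a', 76.5, 'z50/95', array([59. , 78.2]), 'mean', array([ 449.3, -303. ]))
```

```bash
python3 -m pendant '[[0.8,0.0015,-0.003,0.03,0],[0.8,0.0015,-0.003,0.07,0],[0.8,0.0015,-0.003,0.1,0],[0.8,0.0015,-0.003,0.115,0],[0.8,0.0015,-0.003,0.12,0],[0.8,0.0015,-0.003,0.12,0],[0.8,0.0015,-0.003,0.12,0]]';  python3 g.py 446.5 -308.6 52 79
```

```text
clock: 18.82
ee_pos: [0.4468, -0.3095, 0.0529]
orientation: [0.001, 0.096, 0.995, -0.0]
ft_force: [0.2, 0.4, -0.6]
width: 0.0685
gripper_force: 0.0
shift [0.0004 0.0008 0.0009] turn 0.02 | tool-y 79.02 tilt z [ 0.001 -0.001 -1.   ] pos [ 446.8 -309.5   52.9] F [ 0.2  0.4 -0.6] w 0.0685 gf 0.0 t 18.825 j6 -0.41
```

```bash
python3 -m pendant '[[0.8,0,0.0008,0.001,0],[0.4,0,0.0008,0.001,0],[0,0,0.0008,0.001,0],[0,0,0.0008,0.001,0],[0,0,0.0008,0.001,0],[0,0,0.0008,0.001,0],[0,0,0.0008,0.001,0],[0,0,0.0008,0.001,0]]' 40;  python3 g.py 446.5 -308.6 52 79
```

```text
clock: 19.82
ee_pos: [0.4464, -0.3083, 0.051]
orientation: [0.0, 0.096, 0.995, -0.0]
ft_force: [0.2, 1.4, 3.7]
width: 0.0195
gripper_force: 41.2
shift [-0.0002 -0.0003 -0.001 ] turn 0.03 | tool-y 79.03 tilt z [ 0. -0. -1.] pos [ 446.4 -308.3   51. ] F [0.2 1.4 3.7] w 0.0195 gf 41.2 t 19.825 j6 -0.41
```

```bash
python3 -m pendant '[[0,0,0,-0.01,0],[0,0,0,-0.03,0],[0,0,0,-0.07,0],[0,0,0,-0.12,0],[0,0,0,-0.17,0],[0,0,0,-0.199,0],[0,0,0,-0.199,0],[0,0,0,-0.199,0]]';  python3 g.py 599.1 10.5 220 3.5; python3 - <<'E'
from m import *
for n in('top','scene'):
    im,d=camera(n); W=world(n,d); W[d==0]=9
    print(n,rect(W,(.38,.5,-.36,-.24),(.19,.223)))
    if n=='scene': cv2.imwrite('pics/scene4.png',cv2.resize(im[40:200,120:300],None,fx=3,fy=3))
E
```

```text
clock: 20.82
ee_pos: [0.446, -0.3081, 0.2492]
orientation: [-0.0, 0.096, 0.995, 0.0]
ft_force: [0.2, -0.6, -1.1]
width: 0.0192
gripper_force: 40.8
shift [-0.0896  0.3419  0.0292] turn 75.52 | tool-y 79.02 tilt z [-0.001  0.001 -1.   ] pos [ 446.  -308.1  249.2] F [ 0.2 -0.6 -1.1] w 0.0192 gf 40.8 t 20.825 j6 -0.41
top (11, 'c', array([ 434.8, -295.7]), 's', array([4.2, 1.7]), 'a', 3.1, 'z50/95', array([213.9, 220.4]), 'mean', array([ 434.8, -295.6]))
scene (66, 'c', array([ 451.1, -299.9]), 's', array([18.6, 35.1]), 'a', 49.3, 'z50/95', array([213.9, 222. ]), 'mean', array([ 449.3, -299.7]))
```

View pics/scene4.png

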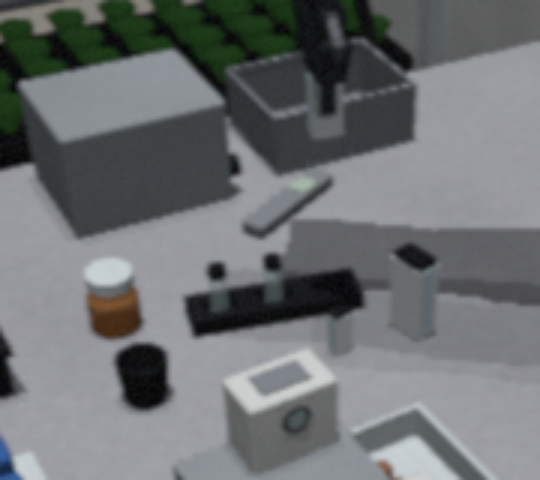

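The cell is out of the rack and upright in the fingers (325,110); both vials still stand. Moving over the bay.

```bash
python3 -m pendant '[[0,-0.007,0.02,0,5],[0,-0.015,0.05,0,12],[0,-0.024,0.085,0,20],[0,-0.033,0.12,0,28],[0,-0.043,0.16,0,36],[0,-0.053,0.2,0,44],[0,-0.063,0.24,0,52],[0,-0.072,0.275,0,60],[0,-0.08,0.305,0,67],[0,-0.086,0.33,0,73],[0,-0.0896,0.342,0,75.5],[0,-0.0896,0.342,0,75.5]]'; python3 -m pendant '[[0,0,0,0,0],[0,0,0,0,0]]';  python3 g.py 599.1 10.5 93 3.5
```

```text
clock: 22.42
ee_pos: [0.5992, 0.011, 0.2488]
orientation: [-0.001, 0.684, 0.729, -0.001]
ft_force: [-0.4, 0.0, -1.0]
width: 0.0199
gripper_force: 40.7
clock: 22.68
ee_pos: [0.5991, 0.0098, 0.2498]
orientation: [-0.0, 0.685, 0.728, -0.0]
ft_force: [1.0, -1.2, -1.0]
width: 0.0196
gripper_force: 40.7
shift [7.000e-04 1.000e-04 1.568e-01] turn 0.02 | tool-y 3.52 tilt z [-0. -0. -1.] pos [599.1   9.8 249.8] F [ 1.  -1.2 -1. ] w 0.0196 gf 40.7 t 22.675 j6 1.53
```

```bash
python3 -m pendant '[[0,0.0007,0,0.02,0],[0,0.0007,0,0.06,0],[0,0.0007,0,0.1,0],[0,0.0007,0,0.13,0],[0,0.0007,0,0.15,0],[0,0.0007,0,0.1568,0],[0,0.0007,0,0.1568,0],[0,0.0007,0,0.1568,0],[0,0.0007,0,0.1568,0]]';  python3 g.py 599.1 10.5 93 3.5; python3 - <<'E'
from m import *
for n in('top','scene'):
    im,d=camera(n); W=world(n,d); W[d==0]=9
    q=masks_of(n,'cell_center')
    for x in q[:4]: w=W[x['pixels']]; print(n,round(x['conf'],2),np.round(x['location']),np.round(np.median(w,0)*1000),np.round(np.percentile(w[:,2],[3,97])*1000))
    m=(abs(W[...,0]-.599)<.04)&(abs(W[...,1]-.0105)<.03)&(W[...,2]>.04)&(W[...,2]<.072); w=W[m]
    if len(w): print(n,len(w),rect(W,(.56,.64,-.02,.04),(.04,.072)), 'zmin',w[:,2].min())
    if n=='scene': cv2.imwrite('pics/scene5.png',cv2.resize(im[110:260,160:310],None,fx=4,fy=4))
E
```

```text
clock: 23.8
ee_pos: [0.5998, 0.0111, 0.0939]
orientation: [0.0, 0.685, 0.729, 0.0]
ft_force: [-0.0, -0.1, -2.6]
width: 0.0194
gripper_force: 40.7
shift [-0.0006 -0.0007  0.0009] turn 0.03 | tool-y 3.53 tilt z [ 0.001  0.    -1.   ] pos [599.8  11.1  93.9] F [-0.  -0.1 -2.6] w 0.0194 gf 40.7 t 23.8 j6 1.53
top 0.78 [355. 271.] [ 393. -212.   95.] [ 16. 100.]
top 0.48 [350. 234.] [ 476. -219.   48.] [ 0. 54.]
scene 0.89 [256. 136.] [ 398. -206.   57.] [ 5. 97.]
scene 0.67 [234. 196.] [603.  28.  91.] [ 53. 121.]
scene 68 (68, 'c', array([607.3,  19.4]), 's', array([19.3, 36.6]), 'a', 38.5, 'z50/95', array([60.6, 71. ]), 'mean', array([604.4,  24.2])) zmin 0.04924021870483454
```

View pics/scene5.png

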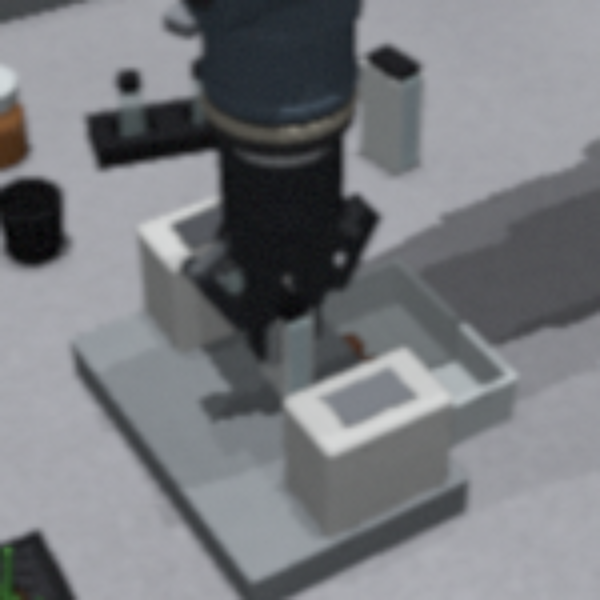

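The cell hangs upright in the bay at (297,355), its clear window facing the near head and its underside about 48–49 mm high, clear of the deck. One small correction, then hand-in.

```bash
python3 -m pendant '[[0,-0.0005,-0.0005,0.0007,0],[0,-0.0005,-0.0005,0.0007,0],[0,-0.0005,-0.0005,0.0007,0],[0,-0.0005,-0.0005,0.0007,0]]';  python3 g.py 599.1 10.5 93 3.5; python3 -c "
from bench import *
print(hand_in())"
```

```text
clock: 24.5
ee_pos: [0.5989, 0.0106, 0.0924]
orientation: [-0.0, 0.685, 0.729, -0.0]
ft_force: [-0.3, 0.6, -1.1]
width: 0.02
gripper_force: 40.7
shift [-0.0001  0.0002 -0.0006] turn 0.03 | tool-y 3.53 tilt z [-0. -0. -1.] pos [598.9  10.6  92.4] F [-0.3  0.6 -1.1] w 0.02 gf 40.7 t 24.5 j6 1.53
the job is handed in; nothing more can be done
None
```

The job is handed in at 24.5 s, verdict not returned: all three pebbles are in the trough, the sweeper stands upright back on the bench within about 3 mm of where it was, and the cell is held upright by its frosted faces at the middle of the light path.

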